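# Clear the tag and run a tub into the lidding press

## Robot

A 7-joint arm with a two-finger parallel gripper is mounted at the origin on the work surface. World frame = base frame: x ahead of the robot, y to its left, z up, the work surface at z = 0. Lengths are in mm, angles in rad, forces in N, time in s.
With the tool pointing down it reaches from about 400 to 875 mm from the base axis. Payload 6.5 kg.
Tool frame: the origin (TCP) lies at the very end of the fingers, on their centre line; the grasp point (between the pads) lies 19 mm behind it; z points along the fingers, y is the line along which they close (so a half turn about z gives the same grasp; the last joint's range is limited). The gripper opens to 88 mm and grips with 3 to 60 N. Pads are 18 mm wide; open, the fingers measure 123 mm over their backs; the gripper's body (75 mm by 187 mm) begins 45 mm behind the grasp point.
Start: joints at [1.252, 0.536, -0.004, 1.538, 0.003, 1.067, -0.071], TCP at [162.572, -629.333, 238.716] pointing down, gripper open.
Joint ranges: [-2.7, 2.7], [-0.37, 2.16], [-1.27, 1.26], [0.24, 2.4], [-1.31, 4.45], [0.19, 1.91], [-2.76, 2.76]. Speed limits (rad/s): [2.39, 2.39, 3.14, 3.14, 3.14, 3.14, 3.14].

## Interface

Orientations are given as a 3x3 rotation matrix whose columns are the frame's x, y, z axes.
In Python, from rig import r gives the robot as it stands.
- The arm moves only by the tool play_rows, never from a script. Its argument "moves" is a list of rows, each a list of 3 entries, a list of its own where there are three numbers: the finger opening in cm, from 0 to 8.81, then the shift along the tool's x, y, z in cm, then the turn, a rotation vector about the tool's x, y, z in degrees. A call has 1 to 20 rows; each row shifts and turns the commanded pose from where the row before left it, along the tool's axes as they then stand; what a row does not reach is not made up. A row lasts 1/8 s, in which the tool goes at most 62.5 mm and 10.7 degrees, less where a joint would pass 70% of its speed; a pose out of reach is approached as far as the arm can. A call is refused whole if a number of a shift passes 6.25 or a number of a turn 10.7, either way. A call with a gripper value outside its range is refused whole. The fingers move at their own pace and stop on an object; the grip force is fixed at half the most. Time passes only in rows, so rows that do not move let the fingers close. It gives the time, the measured TCP pose, the force, the opening and the grip force at its end, in the units of the state.
- r.read_state(): the state, without advancing time (a new reading comes with each control period).
- r.camera(name): name is "side" or "top"; returns a dict with "pixels" (384x512x3 uint8, blue, green, red), "z_map" (384x512 float32, mm along the optical axis (not along the pixel's ray), 0 where there is no reading), "fov_y" (degrees; the focal length in pixels is half the picture's height over the tangent of half this angle, whatever the lens; pixels are square), "cx", "cy" (the principal point, pixels), "R" (3x3) and "t" (3): a world point X has camera coordinates R X + t. Camera axes: x right, y down, z forward; pixel columns grow to the right and rows downward; lengths in mm; the calibration is good to about 2 mm. A picture is of the moment at which its call begins.
- r.close_job(): hands the job in; it is judged then, once.
The state is a dict: "time_s": time; "qpos": joint angles; "dq": joint speeds; "joint_torque": joint torques, N m; "tcp_pos": TCP position; "tool_rot": TCP orientation; "wrist_force": force on the tool from outside, world axes, zero at the start; "wrist_torque": the same for the moment, N m; "width": opening from 0.0 (shut) to 1.0 (fully open); "finger_force": force on a finger pad.
Only numpy, scipy, OpenCV 4.12 (cv2) and the standard library are available. Lean on these libraries where they do the work, as an engineer would, in place of code of your own. Each camera call takes 0.05 s, during which the arm holds its last target. There are 200 camera calls.

## Task

Put the packing bench's lidding press back to work: take the red lock-out tag off the sliding carriage and hang it by its hole on the peg of the sloping tag board, then set the green-lidded tub upright in the carriage's blue nest. Slide the carriage by its orange grip until it is fully home against its stop under the press head, and only then swing the red-knobbed lever on top of the head all the way over, away from the robot. Leave the other things on the bench where they are.

Things in the scene. Friction and masses are not known exactly. Their poses are not given: they have to be found in the camera images.
- press: Fixed C-shaped lidding press, white head and column on an aluminium base (x -70 to 70 mm, y -150 to 350, z 0 to 30). Origin: on the table under the nest's home centre. The carriage slides along its y: outward +y, home -y; x points away from the robot. Column: y -150 to -85, 200 mm high. Its x sides and +y end are open. Position and yaw vary.
- head_edge (a point): Middle of the lower front (+y) edge of the overhanging head, press axes. Head: x -70 to 70, y -85 to 83, z 145 to 200 mm of the press; the dark plate below hangs to z 119, and to 97 once the lever is over. At home the orange grip's centre is 12 mm outward of this edge and lower: to clear the head the gripper must lean outward (+y) 25 to 45 degrees from vertical.
- carriage (a joint): Sliding carriage, m: 0 = fully out (+y), 0.240 = fully home against the stop. It stays where it is left; about 3 N to move. It starts at 0 to 0.04. Steel bed 100 mm wide, bed top 42 mm above the table.
- nest (a point): Centre of the nest floor on the carriage, 42 mm above the table, axes parallel to the press's (y = outward). The nest is a rectangle of blue walls: inside 72 mm in x by 118 mm in y, walls 5 mm thick and 14 mm high. It moves with the carriage.
- grip (a point): Point inside the orange upright grip of the carriage, 80 mm above the table, 95 mm outward (+y) of the nest centre; axes parallel to the press's. The grip is a post 24 mm wide in x, 16 mm thick in y, its top 95 mm above the table; foot on the bed at 42 mm.
- lever (a joint): Lever on top of the press head, rad: 0 = leaning to the press's -x (towards the robot), 1.0 = all the way over to +x, at its stop. It stays where it is left; light, about 1 N at the knob. Pivot axis along the press's y, 222 mm above the table, at press x 0, y -20. Its block is 70 mm (x) by 50 mm (y), its top 225 mm above the table.
- lever_tip (a point): Centre of the lever's red ball knob, diameter 26 mm, 80 mm from the pivot; at 0 it is at press x -38 mm, 292 mm above the table, and at 1.0 at press x +38 mm, same height. Below it a rod 10 mm thick. Axes turn with the lever.
- tag: Loose red rigid plastic lock-out tag, plate 140 x 44 x 5 mm, 40 g, with a white patch on top. Origin: centre of the underside; x along its length towards the hole end, y across, z up. It starts lying flat across the two long nest walls (underside 56 mm above the table), its hole end away from the robot and its plain end, which overhangs the wall by 24 to 34 mm, towards the robot.
- tag_hole (a point): Centre of the tag's 22 mm through hole, 52 mm from the tag's centre along its x, at mid-thickness; axes as the tag's.
- stand: Fixed grey stand of the tag board. Origin: foot centre, on the table; foot 160 mm (x) by 90 mm (y). It carries a blue board 175 mm long, 64 mm wide, sloping 40 degrees, rising towards the stand's +x, upper face 120 mm above the table over the origin. Position and yaw vary; its low end faces the robot's side.
- peg_foot (a point): Where the yellow peg leaves the board's upper face, 152 mm above the table. z: along the peg, 40 degrees from vertical, leaning to the robot's side; x: up the slope; y: across. Peg 9 mm diameter, 35 mm long. The board reaches 35 mm up-slope and 140 mm down-slope from here. A tag let go on the peg drops along it to the board, plain end down-slope.
- tub: Loose lidded tub, white with a green lid, a box 60 mm (x) by 104 mm (y) by 50 mm high, 180 g nominal. Origin: centre of the underside, z up. Starts upright on the table in front of the press; it may have changed places with the shaker. Goes in the nest with its long side along the carriage's slide, either way round.
- shaker: Bystander: closed steel can, diameter 60 mm, 85 mm high, on the table. Origin: underside centre.
- spare_tub: Bystander: same tub but with a blue lid, 60 x 104 x 50 mm. Origin: underside centre.
- jar: Bystander: jar, diameter 60 mm, 70 mm high, between press and tag board. Origin: underside centre.
- label_roll: Bystander: paper label roll lying flat, diameter 76 mm, 40 mm high. Origin: underside centre.
- brush: Bystander: hand brush lying on the table. Origin: under its middle.

How it is judged:
By the outcome, as a careful person would: the job done as asked, in the order asked, and still so for the second after the job is handed in, with the robot touching nothing.
It also fails if it takes over 72 s, if anything falls off the work surface, if the arm or the gripper's body presses on something with over 40 N, if the wrist force passes 120 N, or if a joint passes its speed limit or range.

## Working session

There is one attempt and no reset: what is moved stays moved. The work goes in short steps, Python scripts to look and compute and a tool call to move; the robot and the scene stay as the last step left them, time stands still between calls to the robot, and variables do not carry over. Pictures are saved under pics/ and viewed, at most 11 in all, crops included, and the job is handed in when it is done.

Besides the shell and the picture viewer there is one more tool, called as a command line: name --argument value ..., lists and objects as JSON in quotes. play_rows: Moves the arm, as the interface text tells. Its arguments: {"type":"object","properties":{"moves":{"type":"array","items":{"type":"array"}}},"required":["moves"]}

```bash
ls; mkdir -p pics
cat > h.py <<'E'
import numpy as np, cv2
from rig import r
def cam(n):
    c=r.camera(n); c['f']=192/np.tan(np.radians(c['fov_y'])/2); c['R']=np.array(c['R']);c['t']=np.array(c['t']); return c
def cloud(c):
    z=c['z_map'].astype(float); v,u=np.mgrid[0:384,0:512]
    P=np.stack([(u-c['cx'])/c['f']*z,(v-c['cy'])/c['f']*z,z],-1)
    W=(P-c['t'])@c['R']; W[z==0]=np.nan; return W
def ray(c,u,v,h):
    d=np.array([(u-c['cx'])/c['f'],(v-c['cy'])/c['f'],1])@c['R']; o=-c['t']@c['R']
    return o+d*(h-o[2])/d[2]
E
python3 - <<'E'
from h import *
for n in ['top','side']:
    c=cam(n); cv2.imwrite(f'pics/{n}0.png',cv2.resize(np.array(c['pixels']),None,fx=1.5,fy=1.5)); np.savez(f'{n}0.npz',**c)
    print(n,c['fov_y'],c['cx'],c['cy'],(-c['t']@c['R']).round(),c['R'].round(2).tolist())
print(r.read_state())
E
```

```text
pics
top 45.980188132356545 249.71208940098433 193.15704949323384 [ 432.   24. 1632.] [[-0.02, -1.0, -0.02], [-1.0, 0.02, -0.06], [0.07, 0.01, -1.0]]
side 57.93368960213907 254.32349490773748 195.62309777025627 [ 384. -668.  734.] [[0.98, -0.2, 0.01], [-0.11, -0.61, -0.79], [0.16, 0.77, -0.62]]
{'time_s': 0.1, 'qpos': array([ 1.2517844 ,  0.53708141, -0.00444591,  1.53870375,  0.00261431,
        1.06727441, -0.07120237]), 'dq': array([-0.00101406, -0.00450322, -0.00085885, -0.00285572,  0.00019728,
       -0.00035562,  0.00028304]), 'joint_torque': array([ 2.57450243e-03, -5.72077274e+01,  9.94013585e-01, -2.52232504e+01,
       -5.61754138e-02,  1.34356084e-02,  9.04877965e-06]), 'tcp_pos': array([ 162.44568204, -628.84623209,  237.95995423]), 'tool_rot': array([[ 9.68192278e-01,  2.50206883e-01, -4.77954133e-04],
       [ 2.50207312e-01, -9.68191300e-01,  1.38082512e-03],
       [-1.17259083e-04, -1.45649184e-03, -9.99998932e-01]]), 'wrist_force': array([-0.67642927,  0.00911243,  0.93410317]), 'wrist_torque': array([-0.01940457,  0.02139853,  0.01436366]), 'finger_force': 0.0, 'width': 1.0018166160339896}
```

View pics/top0.png

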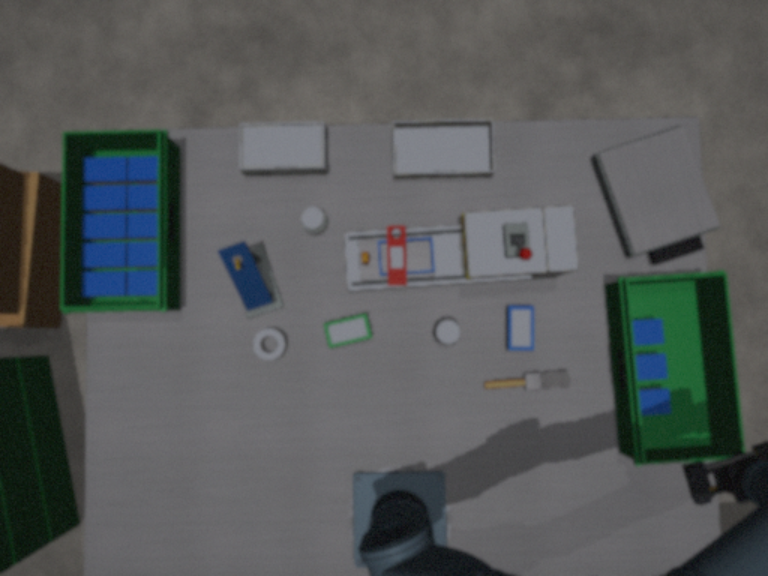

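View pics/side0.png

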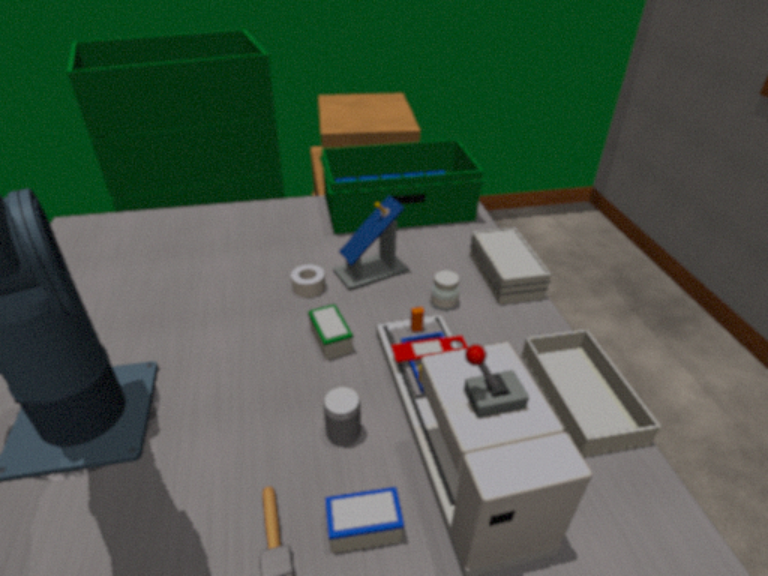

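Top view (1.5x): tag at (397,255), grip (365,258), knob (525,254), peg (238,262), green tub (348,330), shaker (447,331), jar (313,219). The side view shows the same objects, with the peg at (382,208) and the grip at (417,319).

```bash
cat >> h.py <<'E'
def hsv(c): return cv2.cvtColor(np.ascontiguousarray(c['pixels']),cv2.COLOR_BGR2HSV)
COL=dict(red=[(0,150,80),(6,255,255)],green=[(45,90,50),(80,255,255)],orange=[(8,150,70),(25,255,255)],blue=[(100,120,40),(125,255,255)])
def mask(c,col,box):
    H=hsv(c); m=cv2.inRange(H,*COL[col])
    if col=='red': m|=cv2.inRange(H,(174,150,80),(180,255,255))
    x0,y0,x1,y1=[int(b/1.5) for b in box]; k=np.zeros_like(m); k[y0:y1,x0:x1]=1; return m*k
def tri(c1,p1,c2,p2):
    A=[];b=[]
    for c,(u,v) in((c1,p1),(c2,p2)):
        d=np.array([(u-c['cx'])/c['f'],(v-c['cy'])/c['f'],1])@c['R']; d/=np.linalg.norm(d); o=-c['t']@c['R']
        M=np.eye(3)-np.outer(d,d); A.append(M);b.append(M@o)
    X=np.linalg.lstsq(np.vstack(A),np.hstack(b),rcond=None)[0]
    return X, np.linalg.norm(np.vstack(A)@X-np.hstack(b))
E
python3 - <<'E'
from h import *
c={n:{k:(v if v.shape else float(v)) for k,v in np.load(f'{n}0.npz').items()} for n in('top','side')}
B={'top':dict(tag=('red',(375,215,420,295)),knob=('red',(510,240,545,270)),tub=('green',(315,300,385,360)),grip=('orange',(352,240,378,275)),peg=('orange',(225,245,255,280)),board=('blue',(210,230,280,320)),nest=('blue',(370,225,445,285)),spare=('blue',(495,295,545,360))),
'side':dict(tag=('red',(385,325,470,365)),knob=('red',(460,340,490,368)),tub=('green',(300,295,360,350)),grip=('orange',(405,300,430,335)),peg=('orange',(368,195,395,225)),board=('blue',(330,190,410,270)),nest=('blue',(370,320,470,400)))}
cen={}
for n in c:
    W=cloud(c[n])
    for k,(col,b) in B[n].items():
        m=mask(c[n],col,b); v,u=np.nonzero(m)
        if len(u)==0: print(n,k,'none');continue
        cen[n,k]=(u.mean(),v.mean()); P=W[m>0]
        h=dict(tag=61,tub=50,knob=292,spare=50,nest=56).get(k)
        print(n,k,len(u),np.round(cen[n,k],1),'med',np.nanmedian(P,0).round(1),'zrange',np.nanpercentile(P[:,2],[5,25,75,95]).round())
        if h and n=='top':
            cn=np.vstack([x.reshape(-1,2) for x in cv2.findContours(m,0,2)[0]])
            if k!='knob':
                Q=np.array([ray(c[n],*p,h)[:2] for p in cn],np.float32); R=cv2.minAreaRect(Q); print('   rect',np.round(R[0],1),np.round(R[1],1),round(R[2],1),cv2.boxPoints(R).round().tolist())
for k in ('tag','knob','tub','grip','peg','board'):
    print(k,[np.round(x,1) for x in tri(c['top'],cen['top',k],c['side'],cen['side',k])])
W=cloud(c['top']); 
for nm,(x,y) in dict(table=(400,420),tubtop=(348,330),tagpatch=(397,258),head=(490,240),colu=(560,235),bed=(455,255),nestfl=(420,255),jar=(313,219),shaker=(447,331)).items():
    p=W[int(y/1.5)-2:int(y/1.5)+3,int(x/1.5)-2:int(x/1.5)+3].reshape(-1,3); print(nm,np.nanmean(p,0).round(1),np.nanstd(p[:,2]).round(1))
# head top
m=(abs(W[...,2]-200)<12); v,u=np.nonzero(m); s=(u>290)&(u<400)&(v>120)&(v<200)
Q=np.array([ray(c['top'],a,b,200)[:2] for a,b in zip(u[s],v[s])],np.float32); R=cv2.minAreaRect(Q); print('head',R,s.sum())
o=np.hstack([cv2.resize(np.array(c['top']['pixels'])[130:215,140:395],None,fx=3,fy=3,interpolation=2)]); cv2.imwrite('pics/crop1.png',o)
E
```

```text
top tag 153 [264.3 173.6] med [577.   -4.3  60.3] zrange [55. 58. 62. 66.]
   rect [615.4  -3.8] [ 35.  126.3] 88.9 [[552.0, -20.0], [678.0, -23.0], [679.0, 12.0], [553.0, 15.0]]
top knob 33 [349.6 168.5] med [ 585.7 -251.6  303. ] zrange [296. 300. 304. 307.]
top tub 106 [233.1 219.3] med [446.8 102.7  48. ] zrange [39. 46. 51. 55.]
   rect [443.8 112.9] [ 57.6 100.9] 12.9 [[404.0, 156.0], [427.0, 57.0], [483.0, 70.0], [461.0, 168.0]]
top grip 17 [243.1 171.4] med [609.3  68.7  92.9] zrange [88. 92. 94. 96.]
top peg 4 [158.2 176.2] med [588.  342.1 173.2] zrange [168. 170. 176. 178.]
top board 690 [164.3 184.3] med [564.8 332.3 117.8] zrange [ 70.  92. 146. 170.]
top nest 1 [286. 159.] med [653.2 -81.8  54.5] zrange [55. 55. 55. 55.]
   rect [653.  -81.7] [0. 0.] 0.0 [[653.0, -82.0], [653.0, -82.0], [653.0, -82.0], [653.0, -82.0]]
top spare 90 [344.2 216.2] med [ 458.9 -272.3   48.8] zrange [42. 46. 51. 54.]
   rect [ 442.8 -287.2] [59.2 97.3] 88.9 [[394.0, -316.0], [491.0, -318.0], [492.0, -259.0], [395.0, -257.0]]
side tag 289 [282.1 232.2] med [578.6  -4.9  59.8] zrange [57. 59. 
[... 491 characters left out ...]
([603.7,  -4.7,  59.1]), np.float64(1.4)]
knob [array([ 586.4, -253. ,  293.8]), np.float64(1.4)]
tub [array([444.4, 108.7,  30.2]), np.float64(1.8)]
grip [array([610.8,  69.2,  69.4]), np.float64(0.3)]
peg [array([590.1, 343.4, 167.1]), np.float64(0.9)]
board [array([567.8, 334.5, 114.8]), np.float64(0.4)]
table [227.5  -3.8  -1.1] 3.9
tubtop [443.5 111.5  48.7] 3.3
tagpatch [608.2  -3.6  60.9] 3.6
head [ 626.9 -198.9  200. ] 3.1
colu [ 636.7 -348.2  199.7] 2.6
bed [ 616.  -142.8   30. ] 3.4
nestfl [616.4 -60.6  40.6] 4.6
jar [702.2 189.8  70.8] 4.1
shaker [ 438.8 -115.6   84.5] 3.9
head ((623.115234375, -263.80242919921875), (139.90988159179688, 232.6838836669922), 2.6179604530334473) 2789
```

View pics/crop1.png

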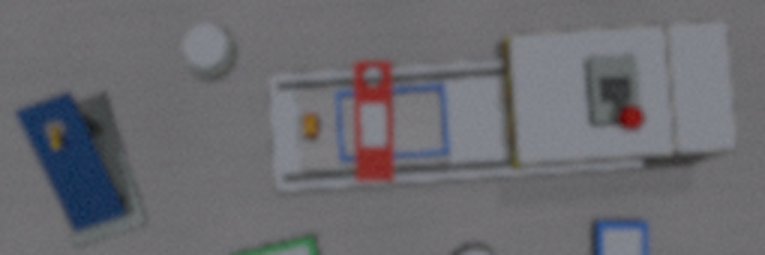

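The crop shows the tag hole at about (374,74), the nest outline at 337–447 × 85–160, the grip at (310,126) and the peg at (56,136). Next I refine the tag, board and peg with averaged frames.

```bash
cat >> h.py <<'E'
def avg(n,k=4):
    cs=[cam(n) for _ in range(k)]; c=cs[0]
    c['pixels']=np.mean([x['pixels'] for x in cs],0).astype(np.uint8)
    z=np.array([x['z_map'] for x in cs]); z[z==0]=np.nan; c['z_map']=np.nan_to_num(np.nanmedian(z,0)); return c
E
python3 - <<'E'
from h import *
t=avg('top');s=avg('side')
px=np.array(t['pixels']).astype(int)
# tag: red dominance
for nm,c,b in(('top',t,(250,140,282,200)),('side',s,(258,215,314,245))):
    p=np.array(c['pixels']).astype(float); m=np.zeros((384,512),np.uint8); x0,y0,x1,y1=b
    rd=(p[...,2]-p[...,:2].max(-1)); m[y0:y1,x0:x1]=(rd[y0:y1,x0:x1]>25)*255
    cn=max(cv2.findContours(m,0,1)[0],key=cv2.contourArea).reshape(-1,2)
    Q=np.array([ray(c,*q,61 if nm=='top' else 58.5)[:2] for q in cn],np.float32); R=cv2.minAreaRect(Q)
    print(nm,'tag',R,cv2.boxPoints(R).round(1).tolist())
print('hole ray',ray(t,264.7,154.7,59))
W=np.concatenate([cloud(c)[mask(c,'blue',b)>0] for c,b in((t,(210,230,280,320)),(s,(330,190,410,270)))])
for name,c,b in(('top',t,(210,230,280,320)),('side',s,(330,190,410,270))):
    P=cloud(c)[cv2.erode(mask(c,'blue',b),np.ones((3,3)))>0]; P=P[~np.isnan(P).any(1)]
    for _ in range(3):
        m=P.mean(0); n=np.linalg.svd(P-m)[2][2]; n*=np.sign(n[2]); P=P[abs((P-m)@n)<6]
    yaw=np.degrees(np.arctan2(-n[1],-n[0])); print(name,'n',n.round(3),'tilt',np.degrees(np.arccos(n[2])).round(1),'upslope yaw',yaw.round(1),'mean',m.round(1),len(P))
    # in-plane rect
    e=np.cross([0,0,1],-n); 
    ux=np.array([np.cos(np.radians(40))*np.cos(np.radians(yaw)),np.cos(np.radians(40))*np.sin(np.radians(yaw)),np.sin(np.radians(40))]);uy=np.cross(n,ux)
    Rr=cv2.minAreaRect(np.c_[(P-m)@ux,(P-m)@uy].astype(np.float32)); print('  rect',Rr, 'ctr', (m+Rr[0][0]*ux+Rr[0][1]*uy).round(1))
cs={}
for nm,c,b in(('top',t,(145,160,175,190)),('side',s,(243,128,264,152))):
    H=hsv(c);m=cv2.inRange(H,(12,60,60),(35,255,255)); k=np.zeros_like(m);k[b[1]:b[3],b[0]:b[2]]=1;m*=k
    v,u=np.nonzero(m);cs[nm]=(u.mean(),v.mean());print('peg',nm,len(u),cs[nm],np.nanpercentile(cloud(c)[m>0],[5,50,95],axis=0).round(1).tolist())
print(tri(t,cs['top'],s,cs['side']))
# nest walls
p=np.array(t['pixels']).astype(float);m=((p[...,0]-p[...,2])>12).astype(np.uint8)*255;k=np.zeros_like(m);k[155:187,248:294]=1;m*=k
cn=np.vstack([x.reshape(-1,2) for x in cv2.findContours(m,0,1)[0]]);Q=np.array([ray(t,*q,56)[:2] for q in cn],np.float32);print('nest',cv2.minAreaRect(Q))
E
```

```text
top tag ((615.4405517578125, -3.6026458740234375), (141.27806091308594, 46.033714294433594), 0.43090054392814636) [[544.5999755859375, 18.899999618530273], [545.0, -27.200000762939453], [686.2999877929688, -26.100000381469727], [685.9000244140625, 19.899999618530273]]
side tag ((618.0327758789062, -4.768909454345703), (71.5007553100586, 148.6274871826172), 79.17497253417969) [[538.2999877929688, -25.899999618530273], [684.2999877929688, -53.79999923706055], [697.7000122070312, 16.399999618530273], [551.7999877929688, 44.29999923706055]]
hole ray [669.26655202  -7.35972783  59.        ]
top n [-0.611 -0.197  0.767] tilt 39.9 upslope yaw 17.9 mean [562.7 331.2 115.4] 494
  rect ((7.669563293457031, -0.27843284606933594), (159.18255615234375, 52.830963134765625), 0.4379095435142517) ctr [568.4 332.7 120.4]
side n [-0.614 -0.19   0.766] tilt 40.0 upslope yaw 17.2 mean [565.3 330.5 115. ] 425
  rect ((4.084648132324219, 2.064167022705078), (55.63228988647461, 167.70382690429688), 89.65863800048828) ctr [567.7 333.4 117.6]
peg top 19 (np.float64(158.0), np.float64(175.31578947368422)) [[582.5, 339.5, 152.3], [593.0, 344.1, 170.2], [602.1, 348.9, 179.8]]
peg side 29 (np.float64(253.10344827586206), np.float64(137.6551724137931)) [[583.0, 337.9, 77.7], [597.0, 342.8, 161.3], [620.9, 520.0, 177.9]]
(array([591.93771311, 344.34358381, 167.17275585]), np.float64(0.8758272663243414))
nest ((614.506103515625, -27.239471435546875), (89.62150573730469, 139.28602600097656), 2.6766164302825928)
```

```bash
cat >> h.py <<'E'
from scipy.spatial.transform import Rotation as Ro
def plan(p,R=None):
    s=r.read_state(); C=Ro.from_matrix(s['tool_rot']); T=C if R is None else Ro.from_matrix(R)
    print('t',round(s['time_s'],2),'tcp',s['tcp_pos'].round(1),'q',s['qpos'].round(2).tolist(),'w',round(s['width']*88,1))
    print(' rot deg',(C.inv()*T).as_rotvec(degrees=True).round(2),'shift cm after rot',(T.inv().apply(np.array(p)-s['tcp_pos'])/10).round(2))
def down(yaw,lean=0):  # tool x at yaw(deg), then turned about own y by lean
    c,s=np.cos(np.radians(yaw)),np.sin(np.radians(yaw)); return np.array([[c,s,0],[s,-c,0],[0,0,-1]])
E
python3 - <<'E'
from h import *
plan((553,-4,120),down(-.5))
E
```

```text
t 0.5 tcp [ 162.6 -629.3  238.7] q [1.25, 0.54, -0.0, 1.54, 0.0, 1.07, -0.07] w 87.9
 rot deg [-1.000e-02  0.000e+00  1.499e+01] shift cm after rot [ 38.5  -62.87  11.87]
```

play_rows --moves '[[8.8,[0,0,0],[0,0,7.5]],[8.8,[0,0,0],[0,0,7.5]],[8.8,[2.75,-4.5,0],[0,0,0]],[8.8,[2.75,-4.5,0],[0,0,0]],[8.8,[2.75,-4.5,0],[0,0,0]],[8.8,[2.75,-4.5,0],[0,0,0]],[8.8,[2.75,-4.5,0],[0,0,0]],[8.8,[2.75,-4.5,0],[0,0,0]],[8.8,[2.75,-4.5,0],[0,0,0]],[8.8,[2.75,-4.5,0],[0,0,0]],[8.8,[2.75,-4.5,0],[0,0,0]],[8.8,[2.75,-4.5,0],[0,0,0]],[8.8,[2.75,-4.5,0],[0,0,0]],[8.8,[2.75,-4.5,0],[0,0,0]],[8.8,[2.75,-4.5,0],[0,0,0]],[8.8,[2.75,-4.5,0],[0,0,0]]]'

```text
time_s: 2.5
tcp_pos: [554.1, -1.5, 239.0]
tool_rot: [[1.0, -0.009, 0.001], [-0.009, -1.0, -0.0], [0.001, 0.0, -1.0]]
wrist_force: [-0.2, -1.1, 1.0]
width: 1.001
finger_force: 0.0
```

Run:
```python
from h import *
plan((553,-4,120),down(-.5))
```

```text
t 2.5 tcp [554.1  -1.5 239. ] q [0.13, 0.39, -0.27, 1.78, 0.12, 0.99, -1.77] w 88.1
 rot deg [ 0.01 -0.04 -0.03] shift cm after rot [-0.11  0.26 11.9 ]
```

play_rows --moves '[[8.8,[-0.1,0.25,5],[0,0,0]],[8.8,[0,0,5],[0,0,0]],[8.8,[0,0,5],[0,0,0]],[8.8,[0,0,2.5],[0,0,0]],[8.8,[0,0,1.5],[0,0,0]],[8.8,[0,0,0.5],[0,0,0]],[4.0,[0,0,0],[0,0,0]],[4.0,[0,0,0],[0,0,0]],[4.0,[0,0,0],[0,0,0]],[3.0,[0,0,0],[0,0,0]],[3.0,[0,0,0],[0,0,0]]]'

```text
time_s: 3.88
tcp_pos: [552.3, -5.3, 43.9]
tool_rot: [[1.0, -0.009, 0.0], [-0.009, -1.0, 0.0], [0.0, -0.0, -1.0]]
wrist_force: [-0.8, -0.5, 1.4]
width: 0.486
finger_force: 30.1
```

play_rows --moves '[[3.0,[0,0,-1.5],[0,0,0]],[3.0,[0,0,-3],[0,0,0]],[3.0,[0,0,-4],[0,0,0]],[3.0,[0,0,-4],[0,0,0]],[3.0,[0,0,-3],[0,0,0]],[3.0,[0,0,0],[0,0,0]]]'

```text
time_s: 4.62
tcp_pos: [553.9, -5.2, 201.8]
tool_rot: [[1.0, -0.009, 0.006], [-0.009, -1.0, -0.0], [0.006, -0.0, -1.0]]
wrist_force: [0.4, 0.0, -1.5]
width: 0.492
finger_force: 30.2
```

Run:
```python
from h import *
n=np.array([-.613,-.193,.766]);n/=np.linalg.norm(n); y=np.radians(17.5);ux=np.array([np.cos(y)*.766,np.sin(y)*.766,.643]);ux-=n*(n@ux);ux/=np.linalg.norm(ux)
R=np.stack([ux,np.cross(-n,ux),-n],1); np.save('Rb.npy',R); print(R.round(3).tolist())
foot=np.array([604.5,346.4,152.5])
plan(foot+(55-14.5)*n-114*ux,R)
t=avg('top',2);s=avg('side',2)
o=np.hstack([cv2.resize(np.array(c['pixels'])[b[1]:b[1]+100,b[0]:b[0]+130],None,fx=3,fy=3,interpolation=2) for c,b in((t,(200,120)),(s,(230,150)))]); cv2.imwrite('pics/lift.png',o)
for nm,c in(('top',t),('side',s)):
    p=np.array(c['pixels']).astype(float);m=((p[...,2]-p[...,:2].max(-1))>25); W=cloud(c); m&=(abs(W[...,2]-204)<25)&(W[...,1]>-80)&(W[...,1]<60)
    P=W[m];v,u=np.nonzero(m); print(nm,len(P),np.nanmedian(P,0).round(1),P.min(0).round(1),P.max(0).round(1),(u.min(),u.max(),v.min(),v.max()))
    q=P-np.nanmean(P,0); A=np.c_[P[:,:2]-[600,0],np.ones(len(P))]; print('  z plane slope',np.linalg.lstsq(A,P[:,2],rcond=None)[0].round(3))
```

```text
[[0.731, 0.301, 0.613], [0.23, -0.954, 0.193], [0.643, 0.0, -0.766]]
t 4.62 tcp [553.9  -5.2 201.8] q [0.14, 0.43, -0.27, 1.82, 0.14, 0.9, -1.78] w 43.3
 rot deg [  6.32  39.35 -17.25] shift cm after rot [ -2.77 -32.01   9.62]
top 160 [657.3  -2.1 216.3] [635.4 -24.8 210.5] [683.5  17.1 221.2] (np.int64(258), np.int64(271), np.int64(143), np.int64(158))
  z plane slope [-6.00000e-03 -1.10000e-02  2.16638e+02]
side 246 [653.2 -12.5 213. ] [609.8 -27.5 207.8] [685.9  18.2 214.6] (np.int64(290), np.int64(319), np.int64(180), np.int64(193))
  z plane slope [-1.600e-02  2.000e-02  2.137e+02]h.py:28: RuntimeWarning: All-NaN slice encountered
  z=np.array([x['z_map'] for x in cs]); z[z==0]=np.nan; c['z_map']=np.nan_to_num(np.nanmedian(z,0)); return c
```

View pics/lift.png

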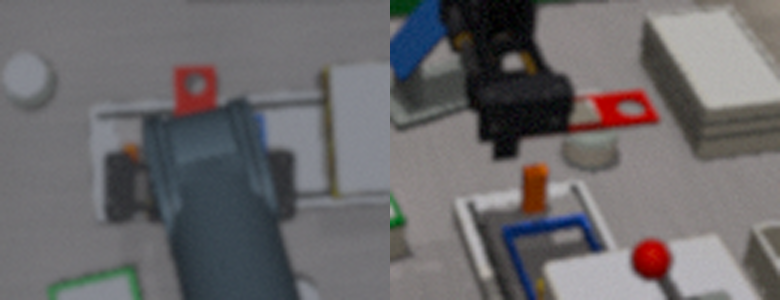

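The tag is held level. Its hole appears at crop (196,85) in the top view and (241,106) in the side view, so it's gripped as planned. Next I tilt it and move towards the board.

play_rows --moves '[[3.0,[0,0,0],[1.26,7.87,-3.45]],[3.0,[0,0,0],[1.26,7.87,-3.45]],[3.0,[0,0,0],[1.26,7.87,-3.45]],[3.0,[0,0,0],[1.26,7.87,-3.45]],[3.0,[0,0,0],[1.26,7.87,-3.45]],[3.0,[-0.4,-4,0],[0,0,0]],[3.0,[-0.4,-4,0],[0,0,0]],[3.0,[-0.4,-4,0],[0,0,0]],[3.0,[-0.4,-4,0],[0,0,0]],[3.0,[-0.4,-4,0],[0,0,0]],[3.0,[-0.4,-4,0],[0,0,0]],[3.0,[-0.4,-4,0],[0,0,0]],[3.0,[0,-4,0],[0,0,0]],[3.0,[0,0,4],[0,0,0]],[3.0,[0,0,3.6],[0,0,0]],[3.0,[0,0,0],[0,0,0]]]'

```text
time_s: 6.82
tcp_pos: [507.5, 255.8, 113.2]
tool_rot: [[0.892, 0.202, 0.404], [0.196, -0.979, 0.057], [0.407, 0.028, -0.913]]
wrist_force: [-0.8, -1.2, -0.8]
width: 0.483
finger_force: 30.2
```

```bash
python3 - <<'E' 2>/dev/null
from h import *
R=np.load('Rb.npy');n=-R[:,2];ux=R[:,0];foot=np.array([604.5,346.4,152.5])
plan(foot+(55-14.5)*n-114*ux,R)
t=avg('top',3);s=avg('side',3)
for nm,c in(('top',t),('side',s)): np.savez(f'{nm}2.npz',**c)
o=np.hstack([cv2.resize(np.array(c['pixels'])[b[1]:b[1]+65,b[0]:b[0]+65],None,fx=6,fy=6,interpolation=2) for c,b in((t,(125,140)),(s,(220,100)))]); cv2.imwrite('pics/peg.png',o)
E
```

```text
t 6.83 tcp [507.5 255.8 113.2] q [-0.8, 0.46, 0.17, 2.18, 0.76, 0.19, -2.76] w 42.5
 rot deg [ 4.47 16.06 -4.13] shift cm after rot [ 0.3  -5.73  0.64]
```

View pics/peg.png

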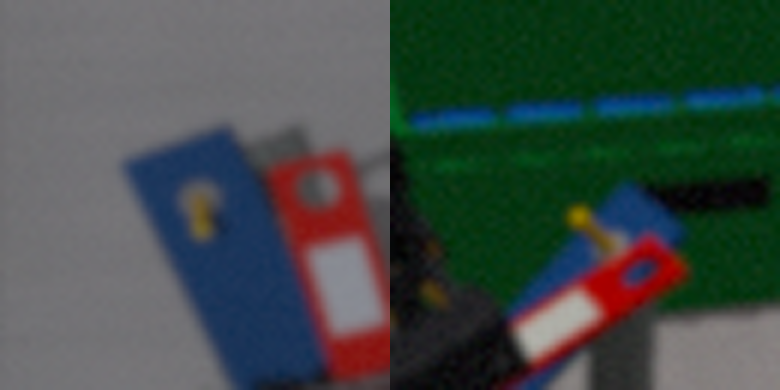

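The picture shows the tilt stopped early: q6 and q7 are at their limits. The peg tip is at crop (203,234) top / (188,216) side, and the hole at (321,188) top / (251,269) side. The 22 mm hole tolerates about 20° of tilt error on a 9 mm peg, so I can hang the tag with a gentler tool tilt. I'll triangulate to check.

```bash
cat > tgt.py <<'E'
from h import *
def board(tilt,yaw=17.5):
    b,y=np.radians(tilt),np.radians(yaw)
    ux=np.array([np.cos(b)*np.cos(y),np.cos(b)*np.sin(y),np.sin(b)]); uy=np.array([np.sin(y),-np.cos(y),0]); return np.stack([ux,uy,np.cross(ux,uy)],1)
E
python3 - <<'E'
from tgt import *
c={n:{k:(v if v.shape else float(v)) for k,v in np.load(f'{n}2.npz').items()} for n in('top','side')}
def T(a,b): return tri(c['top'],(125+a[0]/6-.4,140+a[1]/6-.4),c['side'],(220+b[0]/6-.4,100+b[1]/6-.4))
hole=T((321,188),(251,269));tip=T((203,234),(188,216));foot=T((197,197),(225,244))
for k,v in(('hole',hole),('tip',tip),('foot',foot)):print(k,v[0].round(1),v[1].round(1))
s=r.read_state(); print('hole in tool',(s['tool_rot'].T@(hole[0]-s['tcp_pos'])).round(1))
R=board(20); foot=np.array([604.5,346.4,152.5]); n=np.array([-.613,-.193,.766])
plan(foot+50*n-R@[114,0,-13],R)
E
```

```text
hole [604.5 276.4 178.2] 0.3
tip [581.9 340.4 177.8] 1.7
foot [604.9 348.9 153.3] 1.8
hole in tool [116.    1.  -16.2]
t 7.12 tcp [507.5 255.8 115.9] q [-0.81, 0.45, 0.17, 2.18, 0.76, 0.19, -2.76] w 43.2
 rot deg [ 3.59 -4.12 -4.89] shift cm after rot [-0.6  -5.72 -2.74]
```

play_rows --moves '[[3.0,[0,0,-3],[0,0,0]],[3.0,[0,0,-3],[0,0,0]],[3.0,[0,0,0],[1.8,-3,-2.5]],[3.0,[0,0,0],[1.8,-3,-2.5]],[3.0,[0,0,0],[0,0,0]]]'

```text
time_s: 7.75
tcp_pos: [484.7, 251.4, 171.0]
tool_rot: [[0.907, 0.298, 0.298], [0.283, -0.955, 0.095], [0.312, -0.002, -0.95]]
wrist_force: [0.5, -0.1, -0.6]
width: 0.493
finger_force: 30.2
```

Run:
```python
from tgt import *
R=board(18); foot=np.array([604.6,347,152.8]); n=np.array([-.613,-.193,.766])
plan(foot+52*n-R@[115,0,-14],R)
```

```text
t 7.75 tcp [484.7 251.4 171. ] q [-0.46, 0.33, -0.19, 2.12, 0.4, 0.42, -2.24] w 43.4
 rot deg [-0.04 -0.21 -0.17] shift cm after rot [-0.4  -5.52  2.73]
```

play_rows --moves '[[3.0,[-0.2,-2.8,0],[0,0,0]],[3.0,[-0.2,-2.7,0],[0,0,0]],[3.0,[0,0,1.4],[0,0,0]],[3.0,[0,0,1.3],[0,0,0]],[3.0,[0,0,0],[0,0,0]]]'

```text
time_s: 8.38
tcp_pos: [471.0, 304.6, 141.5]
tool_rot: [[0.907, 0.301, 0.294], [0.286, -0.954, 0.092], [0.308, 0.001, -0.951]]
wrist_force: [-0.3, 0.2, -0.3]
width: 0.489
finger_force: 30.2
```

```bash
python3 - <<'E' 2>/dev/null
from tgt import *
R=board(18); foot=np.array([604.6,347,152.8]); n=np.array([-.613,-.193,.766])
for d in (52,20,12): plan(foot+d*n-R@[115,0,-14],R)
t=avg('top',3);s=avg('side',3)
for nm,c in(('top',t),('side',s)): np.savez(f'{nm}3.npz',**c)
o=np.hstack([cv2.resize(np.array(c['pixels'])[b[1]:b[1]+65,b[0]:b[0]+65],None,fx=6,fy=6,interpolation=2) for c,b in((t,(125,140)),(s,(220,100)))]); cv2.imwrite('pics/peg2.png',o)
E
```

```text
t 8.38 tcp [471.  304.6 141.5] q [-0.62, 0.41, -0.13, 2.1, 0.48, 0.39, -2.42] w 43.0
 rot deg [0.07 0.04 0.01] shift cm after rot [ 0.23 -0.03 -0.16]
t 8.38 tcp [471.  304.6 141.5] q [-0.62, 0.41, -0.13, 2.1, 0.48, 0.39, -2.42] w 43.0
 rot deg [0.07 0.04 0.01] shift cm after rot [ 1.43 -0.03  2.81]
t 8.38 tcp [471.  304.6 141.5] q [-0.62, 0.41, -0.13, 2.1, 0.48, 0.39, -2.42] w 43.0
 rot deg [0.07 0.04 0.01] shift cm after rot [ 1.73 -0.03  3.55]
```

View pics/peg2.png

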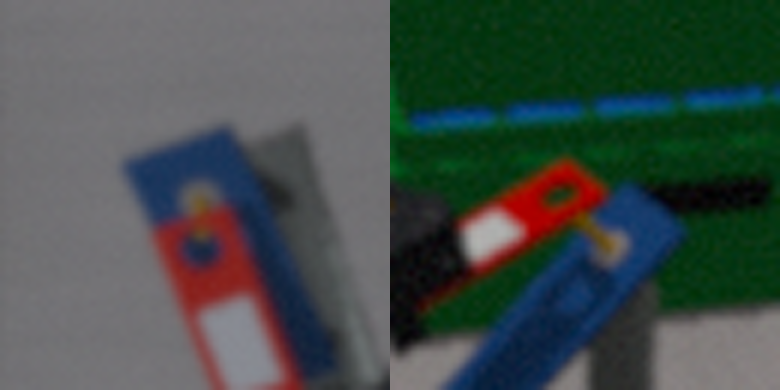

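The hole is at crop (202,250) top / (170,193) side, in line with the peg axis just past the tip. I go down along the peg.

play_rows --moves '[[3.0,[0.3,0,0.5],[0,0,0]],[3.0,[0.25,0,0.5],[0,0,0]],[3.0,[0.25,0,0.6],[0,0,0]],[3.0,[0.25,0,0.6],[0,0,0]],[3.0,[0.25,0,0.6],[0,0,0]],[3.0,[0.2,0,0.4],[0,0,0]],[3.0,[0,0,0],[0,0,0]]]'

```text
time_s: 9.55
tcp_pos: [494.3, 313.7, 117.1]
tool_rot: [[0.906, 0.302, 0.296], [0.287, -0.953, 0.094], [0.31, -0.001, -0.951]]
wrist_force: [0.9, -0.6, -0.5]
width: 0.495
finger_force: 30.2
```

```bash
python3 - <<'E' 2>/dev/null
from tgt import *
R=board(18); foot=np.array([604.6,347,152.8]); n=np.array([-.613,-.193,.766])
plan(foot+12*n-R@[115,0,-14],R)
t=avg('top',3);s=avg('side',3)
o=np.hstack([cv2.resize(np.array(c['pixels'])[b[1]:b[1]+65,b[0]:b[0]+65],None,fx=6,fy=6,interpolation=2) for c,b in((t,(125,140)),(s,(220,100)))]); cv2.imwrite('pics/peg3.png',o)
E
```

```text
t 9.55 tcp [494.3 313.7 117.1] q [-0.63, 0.48, -0.11, 2.05, 0.51, 0.36, -2.43] w 43.5
 rot deg [-0.06 -0.07  0.07] shift cm after rot [0.11 0.14 0.46]
```

View pics/peg3.png

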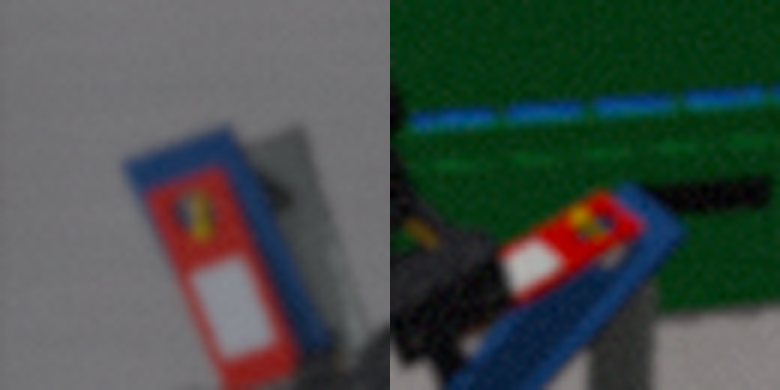

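The peg is visible through the hole in both views, at (198,212) top and (590,222) side. I release the tag and retract.

play_rows --moves '[[3.0,[0.1,0,0.3],[0,0,0]],[6.5,[0,0,0],[0,0,0]],[6.5,[0,0,0],[0,0,0]],[7.0,[0,0,0],[0,0,0]],[7.0,[0,0,0],[0,0,0]],[7.0,[0,0,-2],[0,0,0]],[7.0,[0,0,-4],[0,0,0]],[7.0,[0,0,-4],[0,0,0]],[7.0,[0,0,-4],[0,-9,0]],[7.0,[0,0,0],[0,-9,0]],[7.0,[-3,3,0],[0,0,0]],[7.0,[-3,4,0],[0,0,0]],[7.0,[0,4,0],[0,0,0]]]'

```text
time_s: 11.48
tcp_pos: [429.1, 176.5, 247.6]
tool_rot: [[0.953, 0.303, 0.0], [0.303, -0.953, 0.0], [0.0, -0.0, -1.0]]
wrist_force: [0.7, -0.3, -0.1]
width: 0.797
finger_force: 0.0
```

```bash
python3 - <<'E' 2>/dev/null
from tgt import *
t=avg('top',4);s=avg('side',4)
m=mask(t,'green',(315,300,385,360));p=np.array(t['pixels']).astype(float);g=((p[...,1]-np.maximum(p[...,0],p[...,2]))>12).astype(np.uint8)*255;k=np.zeros_like(g);k[200:242,205:262]=1;g*=k
cn=max(cv2.findContours(g,0,1)[0],key=cv2.contourArea).reshape(-1,2)
Q=np.array([ray(t,*q,50)[:2] for q in cn],np.float32);R=cv2.minAreaRect(Q);print('tub',R,cv2.boxPoints(R).round(1).tolist())
W=cloud(t);P=W[np.nonzero(cv2.fillPoly(np.zeros_like(g),[cn],255))];print('lid z',np.nanmedian(P,0),'n',len(P))
p=np.array(t['pixels']).astype(float);m=((p[...,0]-p[...,2])>12).astype(np.uint8)*255;k=np.zeros_like(m);k[155:187,248:294]=1;m*=k
cn=np.vstack([x.reshape(-1,2) for x in cv2.findContours(m,0,1)[0]]);Q=np.array([ray(t,*q,56)[:2] for q in cn],np.float32);print('nest top',cv2.minAreaRect(Q))
o=np.hstack([cv2.resize(np.array(t['pixels'])[140:240,125:295],None,fx=3,fy=3),cv2.resize(np.array(s['pixels'])[100:200,200:290],None,fx=3,fy=3)]); cv2.imwrite('pics/rel.png',o)
plan((444,113,120),down(-76));plan((444,113,120),down(104))
E
```

```text
tub ((450.237548828125, 77.90238952636719), (61.68234634399414, 36.00053024291992), 2.8588178157806396) [[418.5, 94.30000305175781], [420.29998779296875, 58.400001525878906], [481.8999938964844, 61.5], [480.1000061035156, 97.4000015258789]]
lid z [449.83779057  72.35749082  49.17076553] n 79
nest top ((614.1447143554688, -27.44823455810547), (89.56640625, 138.2944793701172), 2.553584337234497)
t 11.88 tcp [430.4 179.3 247.8] q [-0.24, 0.23, -0.28, 1.99, 0.08, 0.94, -1.83] w 70.0
 rot deg [-1.400e-01 -2.000e-02  9.371e+01] shift cm after rot [ 6.77  0.28 12.78]
t 11.88 tcp [430.4 179.3 247.8] q [-0.24, 0.23, -0.28, 1.99, 0.08, 0.94, -1.83] w 70.0
 rot deg [ 2.000e-02 -1.300e-01 -8.629e+01] shift cm after rot [-6.77 -0.28 12.78]
```

View pics/rel.png

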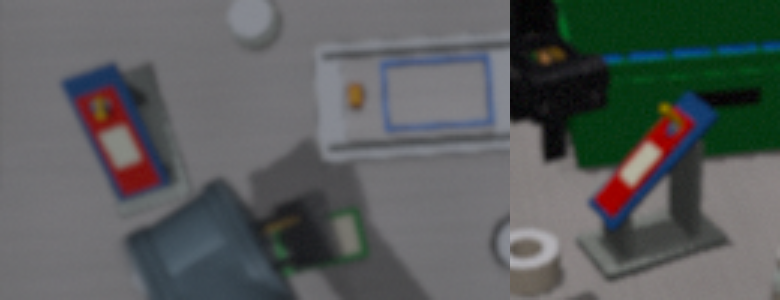

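The tag hangs flat on the board with the peg through its hole, and the nest is empty. Next is the tub.

play_rows --moves '[[8.8,[0,0,0],[0,0,-9.5]],[8.8,[0,0,0],[0,0,-9.5]],[8.8,[0,0,0],[0,0,-9.5]],[8.8,[0,0,0],[0,0,-9.5]],[8.8,[0,0,0],[0,0,-9.5]],[8.8,[0,0,0],[0,0,-9.5]],[8.8,[0,0,0],[0,0,-9.5]],[8.8,[0,0,0],[0,0,-9.5]],[8.8,[0,0,0],[0,0,-9.3]],[8.8,[-3.4,-0.1,0],[0,0,0]],[8.8,[-3.4,-0.1,0],[0,0,0]],[8.8,[0,0,5],[0,0,0]],[8.8,[0,0,5],[0,0,0]],[8.8,[0,0,3],[0,0,0]],[8.8,[0,0,0],[0,0,0]]]'

```text
time_s: 13.75
tcp_pos: [442.4, 112.0, 116.2]
tool_rot: [[-0.225, 0.974, -0.003], [0.974, 0.225, 0.001], [0.001, -0.003, -1.0]]
wrist_force: [-0.4, -0.4, -0.5]
width: 1.0
finger_force: 0.0
```

```bash
python3 - <<'E' 2>/dev/null
from tgt import *
plan((444,112.5,20),down(103))
E
```

```text
t 13.75 tcp [442.4 112.  116.2] q [-0.01, 0.44, -0.4, 2.11, 0.28, 0.65, -0.38] w 88.0
 rot deg [-0.16 -0.08 -0.01] shift cm after rot [0.01 0.17 9.62]
```

play_rows --moves '[[8.8,[0,0.15,4],[0,0,0]],[8.8,[0,0,3.5],[0,0,0]],[8.8,[0,0,2.1],[0,0,0]],[8.8,[0,0,0],[0,0,0]],[6.5,[0,0,0],[0,0,0]],[5.0,[0,0,0],[0,0,0]],[5.0,[0,0,0],[0,0,0]],[5.0,[0,0,0],[0,0,0]]]'

```text
time_s: 14.75
tcp_pos: [445.8, 111.8, 22.4]
tool_rot: [[-0.223, 0.975, 0.002], [0.975, 0.223, 0.001], [0.0, 0.002, -1.0]]
wrist_force: [-1.1, -0.7, 8.1]
width: 0.676
finger_force: 30.0
```

play_rows --moves '[[5.0,[0,0,-2],[0,0,0]],[5.0,[0,0,-4],[0,0,0]],[5.0,[0,0,-5],[0,0,0]],[5.0,[0,0,0],[0,0,5.2]],[5.0,[0,0,0],[0,0,5.2]],[5.0,[0,0,0],[0,0,0]]]'

```text
time_s: 15.5
tcp_pos: [445.3, 111.7, 131.9]
tool_rot: [[-0.044, 0.999, 0.001], [0.999, 0.044, 0.001], [0.001, 0.002, -1.0]]
wrist_force: [-0.2, -0.1, -1.6]
width: 0.678
finger_force: 30.0
```

```bash
python3 - <<'E' 2>/dev/null
from tgt import *
plan((613.5,-27,130),down(92.6))
for nm in('top','side'):
    c=avg(nm,3); W=cloud(c); p=np.array(c['pixels']).astype(float);g=((p[...,1]-np.maximum(p[...,0],p[...,2]))>12)
    g&=(W[...,2]>120)&(W[...,2]<185)&(abs(W[...,1]-112)<90)&(abs(W[...,0]-444)<80); P=W[g]; print(nm,len(P),np.nanmin(P,0).round(1),np.nanmax(P,0).round(1),np.nanmedian(P,0).round(1))
E
```

```text
t 15.5 tcp [445.3 111.7 131.9] q [-0.02, 0.41, -0.38, 2.1, 0.24, 0.67, -0.52] w 59.6
 rot deg [ 0.09 -0.05 -0.06] shift cm after rot [-14.61  16.17   0.19]
top 25 [451.5  65.8 154.9] [474.5  78.9 163.7] [467.8  69.3 157.8]
side 208 [413.1  59.9 140.7] [480.5 153.7 176.3] [444.9  82.6 157.6]
```

play_rows --moves '[[5.0,[-2.9,3.2,0],[0,0,0]],[5.0,[-2.9,3.2,0],[0,0,0]],[5.0,[-2.9,3.2,0],[0,0,0]],[5.0,[-2.9,3.2,0],[0,0,0]],[5.0,[-3,3.3,0],[0,0,0]],[5.0,[0,0,2],[0,0,0]],[5.0,[0,0,1],[0,0,0]],[5.0,[0,0,0],[0,0,0]]]'

```text
time_s: 16.8
tcp_pos: [611.0, -25.8, 100.6]
tool_rot: [[-0.045, 0.999, -0.002], [0.999, 0.045, 0.002], [0.002, -0.002, -1.0]]
wrist_force: [-0.0, -0.0, -1.6]
width: 0.679
finger_force: 30.0
```

```bash
python3 - <<'E' 2>/dev/null
from tgt import *
plan((613.5,-27,65),down(92.6))
t=avg('top',3);s=avg('side',3)
o=np.hstack([cv2.resize(np.array(t['pixels'])[140:205,225:320],None,fx=4,fy=4),cv2.resize(np.array(s['pixels'])[170:270,245:345],None,fx=4,fy=4)[:260]]); cv2.imwrite('pics/nest.png',o)
E
```

```text
t 16.8 tcp [611.  -25.8 100.6] q [0.2, 0.67, -0.32, 1.72, 0.27, 0.8, -0.2] w 59.8
 rot deg [-0.1  -0.11 -0.  ] shift cm after rot [-0.14  0.25  3.56]
```

View pics/nest.png

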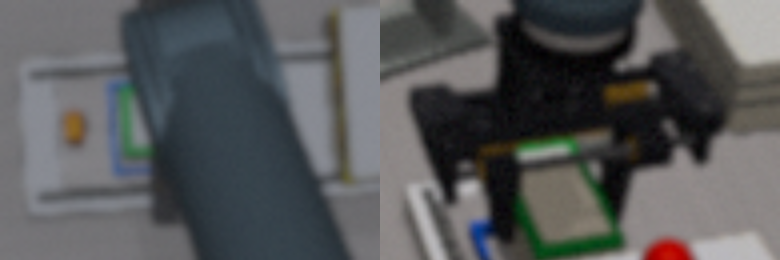

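The tub is over the nest. After allowing for parallax it sits about 2 mm low in x, so I apply the small correction, lower it and release.

play_rows --moves '[[5.0,[-0.1,0.22,1],[0,0,0]],[5.0,[0,0,1],[0,0,0]],[5.0,[0,0,0.6],[0,0,0]],[5.0,[0,0,0.5],[0,0,0]],[5.0,[0,0,0.3],[0,0,0]],[5.0,[0,0,0],[0,0,0]]]'

```text
time_s: 17.85
tcp_pos: [614.9, -27.9, 67.6]
tool_rot: [[-0.044, 0.999, 0.001], [0.999, 0.044, 0.001], [0.001, 0.001, -1.0]]
wrist_force: [0.9, -0.3, -1.8]
width: 0.677
finger_force: 30.0
```

play_rows --moves '[[5.0,[0,0,0.2],[0,0,0]],[5.0,[0,0,0.1],[0,0,0]],[5.0,[0,0,0],[0,0,0]]]'

```text
time_s: 18.23
tcp_pos: [615.0, -27.9, 64.8]
tool_rot: [[-0.043, 0.999, 0.001], [0.999, 0.043, 0.001], [0.001, 0.001, -1.0]]
wrist_force: [0.4, -0.1, -1.6]
width: 0.676
finger_force: 30.0
```

play_rows --moves '[[5.0,[0,0,0.15],[0,0,0]],[5.0,[0,0,0.15],[0,0,0]],[5.0,[0,0,0],[0,0,0]]]'

```text
time_s: 18.6
tcp_pos: [615.2, -27.9, 64.4]
tool_rot: [[-0.043, 0.999, 0.001], [0.999, 0.043, 0.0], [0.0, 0.001, -1.0]]
wrist_force: [-9.1, -0.6, 21.8]
width: 0.679
finger_force: 30.0
```

Contact is at TCP z 64.4, and TCP was 22.4 above the tub's bottom, so the tub is on the nest floor. I release it.

play_rows --moves '[[5.0,[0,0,-0.2],[0,0,0]],[8.0,[0,0,0],[0,0,0]],[8.0,[0,0,0],[0,0,0]],[8.0,[0,0,-2],[0,0,0]],[8.0,[0,0,-5],[0,0,0]],[8.0,[0,0,-5],[0,0,0]],[5.0,[5,0,0],[0,0,0]],[5.0,[5,0,0],[0,0,0]],[5.0,[5,0,0],[0,0,0]],[5.0,[5,0,0],[0,0,0]]]'

```text
time_s: 19.85
tcp_pos: [606.3, 173.4, 185.6]
tool_rot: [[-0.043, 0.999, 0.003], [0.999, 0.043, 0.002], [0.001, 0.003, -1.0]]
wrist_force: [0.4, 0.5, -0.2]
width: 0.564
finger_force: 0.0
```

```bash
python3 - <<'E' 2>/dev/null
from tgt import *
t=avg('top',4);s=avg('side',4)
def tilt(l,yaw):  # tool x ~ +y press, lean outward l
    D=down(yaw); return D@Ro.from_euler('y',-l,degrees=True).as_matrix()
R=tilt(40,92.6); print(R.round(3).tolist())
for c,n in((t,'top'),(s,'side')):
    W=cloud(c);p=np.array(c['pixels']).astype(float)
    o=(hsv(c)[...,0]>5)&(hsv(c)[...,0]<22)&(hsv(c)[...,1]>130)&(abs(W[...,0]-610)<40)&(abs(W[...,1]-68)<30)&(W[...,2]>50)&(W[...,2]<115)
    print(n,o.sum(),np.nanmean(W[o],0).round(1),np.nanpercentile(W[o],[5,95],axis=0).round(1).tolist())
    g=((p[...,1]-np.maximum(p[...,0],p[...,2]))>12)&(W[...,2]>60)&(W[...,2]<115)&(abs(W[...,0]-613)<60)&(abs(W[...,1]+27)<80)
    print('lid',g.sum(),np.nanpercentile(W[g],[3,50,97],axis=0).round(1).tolist())
    if n=='top':
        cn=np.argwhere(g)[:,::-1];print(cv2.minAreaRect(np.array([ray(t,*q,92)[:2] for q in cn],np.float32)))
for z in(160,64): plan(np.array([610,69,80 if z==64 else 150])+R[:,2]*19,R)
cv2.imwrite('pics/tubin.png',np.hstack([cv2.resize(np.array(t['pixels'])[140:205,225:320],None,fx=4,fy=4),cv2.resize(np.array(s['pixels'])[170:270,245:345],None,fx=4,fy=4)[:260]]))
E
```

```text
[[-0.035, 0.999, 0.029], [0.765, 0.045, -0.642], [-0.643, 0.0, -0.766]]
top 24 [607.2  69.   93.5] [[599.0, 62.5, 90.2], [616.0, 75.5, 96.5]]
lid 205 [[584.0, -75.1, 87.6], [605.0, -26.6, 91.2], [641.8, 24.4, 94.1]]
((612.9497680664062, -23.758041381835938), (102.6587905883789, 58.466793060302734), 88.83668518066406)
side 97 [608.6  63.4  80.5] [[599.0, 59.9, 62.2], [619.2, 70.5, 93.9]]
lid 176 [[584.5, -48.6, 83.2], [594.4, -5.9, 90.8], [643.7, 23.8, 92.0]]
t 20.25 tcp [606.7 169.7 184.3] q [-0.09, 0.59, -0.37, 1.63, 0.24, 0.97, -0.5] w 49.7
 rot deg [  0.   -40.01  -0.29] shift cm after rot [-5.51 -0.12 11.  ]
t 20.25 tcp [606.7 169.7 184.3] q [-0.09, 0.59, -0.37, 1.63, 0.24, 0.97, -0.5] w 49.7
 rot deg [  0.   -40.01  -0.29] shift cm after rot [-1.01 -0.12 16.37]
```

View pics/tubin.png

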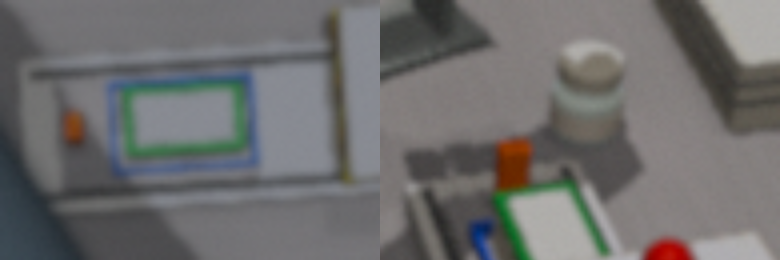

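The tub sits upright inside the nest: the lid at (122–247, 84–157) is inside the blue outline at (108–258, 75–173). Its top is at about 91.5 mm. Next I lean the tool and grasp the orange grip.

play_rows --moves '[[5.0,[0,0,0],[0,-8,0]],[5.0,[0,0,0],[0,-8,0]],[5.0,[0,0,0],[0,-8,0]],[5.0,[0,0,0],[0,-8,0]],[5.0,[0,0,0],[0,-8,0]],[5.0,[-1,-0.1,4],[0,0,0]],[5.0,[0,0,4],[0,0,0]],[5.0,[0,0,2],[0,0,0]],[5.0,[0,0,0],[0,0,0]]]'

```text
time_s: 21.38
tcp_pos: [608.1, 98.3, 113.4]
tool_rot: [[-0.032, 0.999, 0.026], [0.765, 0.041, -0.642], [-0.643, 0.0, -0.766]]
wrist_force: [-0.3, 0.2, 0.0]
width: 0.562
finger_force: 0.0
```

```bash
cat >> tgt.py <<'E'
def tilt(l,yaw): return down(yaw)@Ro.from_euler('y',-l,degrees=True).as_matrix()
E
python3 - <<'E'
from tgt import *
R=tilt(40,92.6);plan(np.array([610,69,80])+R[:,2]*17,R)
E
```

```text
t 21.38 tcp [608.1  98.3 113.4] q [-0.48, 0.82, -0.09, 1.57, 0.7, 1.25, -0.92] w 49.5
 rot deg [-0.15  0.   -0.18] shift cm after rot [-0.1   0.06  6.14]
```

play_rows --moves '[[5.0,[-0.1,0,3],[0,0,0]],[5.0,[0,0,2.1],[0,0,0]],[5.0,[0,0,1],[0,0,0]],[5.0,[0,0,0],[0,0,0]],[3.5,[0,0,0],[0,0,0]],[2.0,[0,0,0],[0,0,0]],[2.0,[0,0,0],[0,0,0]],[1.5,[0,0,0],[0,0,0]]]'

```text
time_s: 22.38
tcp_pos: [610.6, 60.7, 68.0]
tool_rot: [[-0.032, 0.999, 0.03], [0.766, 0.044, -0.641], [-0.641, 0.002, -0.767]]
wrist_force: [0.4, 2.1, 1.8]
width: 0.271
finger_force: 30.0
```

play_rows --moves '[[1.5,[-0.4,0,0.34],[0,0,0]],[1.5,[-1.1,0,0.92],[0,0,0]],[1.5,[-1.53,0,1.28],[0,0,0]],[1.5,[-1.53,0,1.28],[0,0,0]],[1.5,[-1.53,0,1.28],[0,0,0]],[1.5,[-1.53,0,1.28],[0,0,0]],[1.5,[-1.53,0,1.28],[0,0,0]],[1.5,[-1.53,0,1.28],[0,0,0]],[1.5,[-1.53,0,1.28],[0,0,0]],[1.5,[-1.1,0,0.92],[0,0,0]],[1.5,[0,0,0],[0,0,0]]]'

```text
time_s: 23.75
tcp_pos: [619.0, -116.5, 68.0]
tool_rot: [[-0.03, 0.999, 0.03], [0.765, 0.043, -0.642], [-0.643, 0.004, -0.766]]
wrist_force: [8.5, -2.2, -1.2]
width: 0.269
finger_force: 30.0
```

Run:
```python
from tgt import *
R=tilt(40,92.6);plan(np.array([610.6,60.7,68.0])+204*np.array([.0454,-.999,0]),R)
```

```text
t 23.75 tcp [ 619.  -116.5   68. ] q [-0.24, 0.82, 0.02, 1.74, 0.87, 0.95, -0.85] w 23.7
 rot deg [ 0.07 -0.   -0.25] shift cm after rot [-2.04 -0.04  1.71]
```

play_rows --moves '[[1.5,[-0.7,0.05,0.59],[0,0,0]],[1.5,[-0.6,0.05,0.5],[0,0,0]],[1.5,[-0.4,0,0.33],[0,0,0]],[1.5,[-0.2,0,0.17],[0,0,0]],[1.5,[0,0,0],[0,0,0]]]'

```text
time_s: 24.38
tcp_pos: [620.1, -138.9, 68.0]
tool_rot: [[-0.032, 0.999, 0.029], [0.766, 0.043, -0.642], [-0.643, 0.002, -0.766]]
wrist_force: [5.0, 1.2, 3.6]
width: 0.266
finger_force: 30.0
```

play_rows --moves '[[1.5,[-0.15,0,0.13],[0,0,0]],[1.5,[-0.15,0,0.13],[0,0,0]],[1.5,[0,0,0],[0,0,0]]]'

```text
time_s: 24.75
tcp_pos: [620.3, -142.1, 67.9]
tool_rot: [[-0.032, 0.999, 0.029], [0.766, 0.044, -0.642], [-0.642, 0.002, -0.767]]
wrist_force: [4.0, 1.9, 4.8]
width: 0.269
finger_force: 30.0
```

play_rows --moves '[[1.5,[-0.15,0,0.13],[0,0,0]],[1.5,[-0.15,0,0.13],[0,0,0]],[1.5,[0,0,0],[0,0,0]]]'

```text
time_s: 25.12
tcp_pos: [620.5, -146.1, 67.9]
tool_rot: [[-0.032, 0.999, 0.03], [0.766, 0.044, -0.642], [-0.642, 0.002, -0.766]]
wrist_force: [3.7, 2.2, 6.0]
width: 0.27
finger_force: 30.0
```

play_rows --moves '[[1.5,[-0.15,0,0.13],[0,0,0]],[1.5,[-0.15,0,0.13],[0,0,0]],[1.5,[0,0,0],[0,0,0]]]'

```text
time_s: 25.5
tcp_pos: [620.5, -146.3, 67.9]
tool_rot: [[-0.034, 0.999, 0.03], [0.768, 0.045, -0.639], [-0.64, 0.002, -0.769]]
wrist_force: [-2.5, 13.7, 16.3]
width: 0.266
finger_force: 30.0
```

play_rows --moves '[[1.5,[-0.15,0,0.13],[0,0,0]],[1.5,[0,0,0],[0,0,0]],[1.5,[0,0,0],[0,0,0]]]'

```text
time_s: 25.88
tcp_pos: [620.5, -146.3, 67.8]
tool_rot: [[-0.035, 0.999, 0.031], [0.769, 0.047, -0.638], [-0.638, 0.002, -0.77]]
wrist_force: [-5.7, 18.9, 22.4]
width: 0.266
finger_force: 30.0
```

The stop is reached: the commanded pushes give no further motion and the force rises to 19 N. I relax, release and retreat.

play_rows --moves '[[1.5,[0.2,0,-0.17],[0,0,0]],[1.5,[0.15,0,-0.12],[0,0,0]],[5.0,[0,0,0],[0,0,0]],[5.0,[0,0,0],[0,0,0]],[5.0,[0,0,0],[0,0,0]],[5.0,[0,0,-2],[0,0,0]],[5.0,[0,0,-5],[0,0,0]],[5.0,[0,0,-5],[0,0,0]],[2.0,[0,0,-6],[0,0,0]],[0.0,[0,0,-6],[0,0,0]],[0.0,[0,0,-2],[0,8,0]],[0.0,[0,0,0],[0,8,0]],[0.0,[0,0,0],[0,8,0]],[0.0,[0,0,0],[0,8,0]],[0.0,[0,0,0],[0,8,0]]]'

```text
time_s: 27.75
tcp_pos: [612.6, 20.6, 268.6]
tool_rot: [[-0.045, 0.999, 0.003], [0.999, 0.045, 0.006], [0.006, 0.003, -1.0]]
wrist_force: [0.2, -0.7, -0.8]
width: 0.001
finger_force: 0.0
```

```bash
python3 - <<'E' 2>/dev/null
from tgt import *
plan((500,-253,345),down(92.6))
t=avg('top',4);s=avg('side',4)
for c,n in((t,'top'),(s,'side')):
    W=cloud(c);H=hsv(c)
    o=(H[...,0]>5)&(H[...,0]<22)&(H[...,1]>130)&(abs(W[...,0]-617)<40)&(abs(W[...,1]+135)<30)&(W[...,2]>50)&(W[...,2]<115)
    print(n,'grip',o.sum(),np.nanmean(W[o],0).round(1),np.nanpercentile(W[o],[5,95],axis=0).round(1).tolist())
    p=np.array(c['pixels']).astype(float); m=((p[...,2]-p[...,:2].max(-1))>40)&(W[...,2]>260)&(W[...,2]<320); print('knob',m.sum(),np.nanmean(W[m],0).round(1))
    m=(abs(W[...,2]-200)<8)&(abs(W[...,0]-620)<60)&(W[...,1]>-340)&(W[...,1]<-120); print('head edge y',np.nanpercentile(W[m][:,1],[97,99.5]).round(1))
E
```

```text
t 27.75 tcp [612.6  20.6 268.6] q [0.09, 0.46, -0.26, 1.6, 0.12, 1.1, -0.16] w 0.1
 rot deg [ 0.2  -0.35  0.  ] shift cm after rot [-26.82 -12.49  -7.64]
top grip 22 [ 617.6 -135.8   93.9] [[608.5, -140.0, 91.1], [625.7, -129.9, 97.8]]
knob 41 [ 585.7 -252.8  301.5]
head edge y [-153.3 -149.2]
side grip 0 [nan nan nan] [nan, nan, nan]
knob 141 [ 585.  -259.7  298.4]
head edge y [-161.  -154.1]
```

The grip is at y −135.8, which matches home. Next is the lever.

play_rows --moves '[[0,[0,-2,-4],[0,0,0]],[0,[0,-4,-3.6],[0,0,0]],[0,[-1,-4,0],[0,0,0]],[0,[-4,-2.5,0],[0,0,0]],[0,[-5,0,0],[0,0,0]],[0,[-5,0,0],[0,0,0]],[0,[-5,0,0],[0,0,0]],[0,[-4,0,0],[0,0,0]],[0,[-2.8,0,0],[0,0,0]],[0,[0,0,3],[0,0,0]],[0,[0,0,3.3],[0,0,0]],[0,[0,0,0],[0,0,0]]]'

```text
time_s: 29.65
tcp_pos: [498.4, -252.0, 277.1]
tool_rot: [[-0.046, 0.999, -0.004], [0.999, 0.046, 0.003], [0.003, -0.004, -1.0]]
wrist_force: [-0.3, -0.4, 0.3]
width: 0.004
finger_force: 0.0
```

```bash
python3 - <<'E' 2>/dev/null
from tgt import *
plan((550,-252.5,282),down(92.6))
plan((628,-249.5,282),down(92.6))
E
```

```text
t 29.65 tcp [ 498.4 -252.   277.1] q [0.47, 0.35, -0.11, 1.74, 0.04, 1.07, 0.4] w 0.3
 rot deg [-0.2  -0.18  0.03] shift cm after rot [-0.28  5.15 -0.49]
t 29.65 tcp [ 498.4 -252.   277.1] q [0.47, 0.35, -0.11, 1.74, 0.04, 1.07, 0.4] w 0.3
 rot deg [-0.2  -0.18  0.03] shift cm after rot [-0.34 12.96 -0.49]
```

play_rows --moves '[[0,[-0.3,2.5,-0.4],[0,0,0]],[0,[0,2,0],[0,0,0]],[0,[0,1,0],[0,0,0]],[0,[0,1,0],[0,0,0]],[0,[0,1,0],[0,0,0]],[0,[0,1,0],[0,0,0]],[0,[0,1,0],[0,0,0]],[0,[0,1,0],[0,0,0]],[0,[0,1,0],[0,0,0]],[0,[0,0.6,0],[0,0,0]],[0,[0,0,0],[0,0,0]]]'

```text
time_s: 31.02
tcp_pos: [620.9, -251.3, 283.2]
tool_rot: [[-0.044, 0.999, 0.001], [0.999, 0.044, 0.001], [0.001, 0.001, -1.0]]
wrist_force: [0.7, 0.3, 0.8]
width: 0.002
finger_force: 0.0
```

play_rows --moves '[[0,[0,0.4,0],[0,0,0]],[0,[0,0.4,0],[0,0,0]],[0,[0,0.4,0],[0,0,0]],[0,[0,0.3,0],[0,0,0]],[0,[0,0,0],[0,0,0]]]'

```text
time_s: 31.65
tcp_pos: [635.8, -250.9, 283.5]
tool_rot: [[-0.044, 0.999, 0.002], [0.999, 0.044, 0.001], [0.001, 0.002, -1.0]]
wrist_force: [-0.3, 0.4, -0.3]
width: 0.006
finger_force: 0.0
```

```bash
python3 - <<'E' 2>/dev/null
from tgt import *
for n in('top','side'):
    c=avg(n,3);W=cloud(c);p=np.array(c['pixels']).astype(float); m=((p[...,2]-p[...,:2].max(-1))>40)&(W[...,2]>240)&(W[...,2]<330); print('knob',m.sum(),np.nanmean(W[m],0).round(1))
E
```

```text
knob 0 [nan nan nan]
knob 111 [ 661.  -258.4  298.5]
```

play_rows --moves '[[0,[0,0.3,0],[0,0,0]],[0,[0,0.3,0],[0,0,0]],[0,[0,0.2,0],[0,0,0]],[0,[0,0,0],[0,0,0]]]'

```text
time_s: 32.45
tcp_pos: [637.5, -251.2, 283.3]
tool_rot: [[-0.042, 0.999, -0.012], [0.999, 0.042, 0.002], [0.003, -0.012, -1.0]]
wrist_force: [-22.2, 2.6, 11.8]
width: 0.007
finger_force: 11.5
```

The lever is against its stop: the force rises to 22 N with almost no motion. I back off and check everything.

play_rows --moves '[[0,[0,-1,0],[0,0,0]],[0,[0,-3,0],[0,0,0]],[0,[0,-5,0],[0,0,0]],[0,[0,-5,0],[0,0,0]],[0,[0,-2,-3],[0,0,0]],[0,[-4,0,-3],[0,0,0]],[0,[-5,0,0],[0,0,0]],[0,[-5,0,0],[0,0,0]],[0,[-5,0,0],[0,0,0]],[0,[0,0,0],[0,0,0]]]'

```text
time_s: 33.7
tcp_pos: [490.1, -451.7, 342.2]
tool_rot: [[-0.038, 0.999, 0.0], [0.999, 0.038, -0.001], [-0.001, 0.0, -1.0]]
wrist_force: [-0.5, 0.3, 0.1]
width: 0.005
finger_force: 0.0
```

```bash
python3 - <<'E' 2>/dev/null
from tgt import *
plan((500,-400,300))
for n in('top','side'):
    c=avg(n,3);W=cloud(c);H=hsv(c);p=np.array(c['pixels']).astype(float); m=((p[...,2]-p[...,:2].max(-1))>40)&(W[...,2]>240)&(W[...,2]<330); print('knob',m.sum(),np.nanmean(W[m],0).round(1))
    o=(H[...,0]>5)&(H[...,0]<22)&(H[...,1]>130)&(abs(W[...,0]-617)<40)&(abs(W[...,1]+135)<30)&(W[...,2]>50)&(W[...,2]<115); print('grip',o.sum(),np.nanmean(W[o],0).round(1))
    cv2.imwrite(f'pics/{n}fin.png',cv2.resize(np.array(c['pixels']),None,fx=1.5,fy=1.5))
E
```

```text
t 33.7 tcp [ 490.1 -451.7  342.2] q [0.69, 0.49, -0.02, 1.36, 0.01, 1.29, 0.71] w 0.4
 rot deg [0. 0. 0.] shift cm after rot [5.13 1.19 4.21]
knob 42 [ 661.3 -249.1  301.6]
grip 23 [ 617.8 -136.1   94. ]
knob 7 [ 669.2 -262.3  293.9]
grip 0 [nan nan nan]
```

View pics/topfin.png

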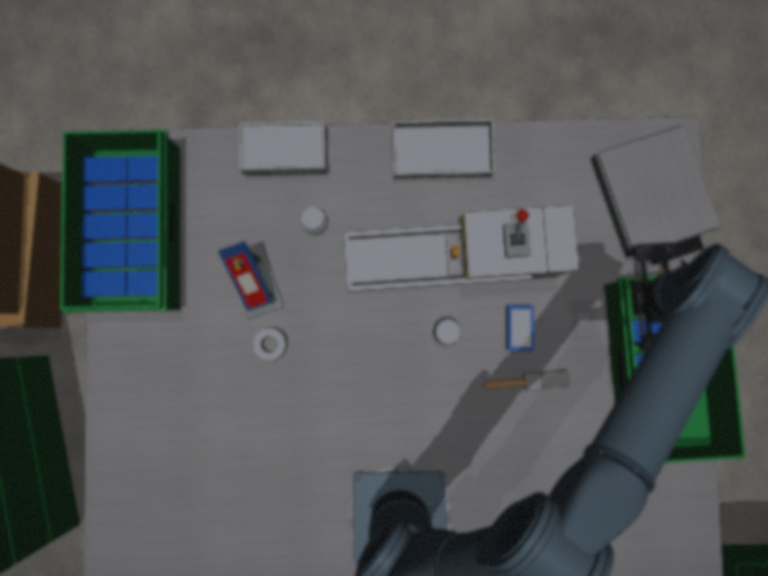

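The final view shows the tag on the peg (238,265), the carriage home with its grip at the head edge (455,252), and the knob over to the far side (521,215). The bystanders I can see are where they started.

```bash
python3 -c "
from rig import r
print(r.close_job())"
```

```text
the job is handed in; nothing more can be done
None
```

I handed the job in at about 34 s: the tag hangs on its peg, the green-lidded tub is upright in the nest, the carriage is home against its stop, the lever was swung fully over last, and the bystanders look unmoved.

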